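# Snap the shipping cover onto a check valve's flange

## Task

Pick up the yellow shipping cover by its bar grip, set it square on the blue valve's upturned flange with no clip arm over the brass drain nipple, and press it straight down until all three clip arms have snapped under the rim and hold the sprung brass disc down by themselves. Press gently, never with more than 40 N, then let go; leave the steel ring, the jar and the bolt alone.

Things in the scene. Friction and masses are not known exactly. Their poses are not given: they have to be found in the camera images.
- stand: Dark steel screw-jack foot fixed to the bench, 124 mm wide, 38 mm high; it carries the blue valve, flange up, on its vertical axis. Origin: centre of its underside on the bench; z up, x towards the drain nipple. The jack is screwed to another height each time, which is not measured: the flange's top face lies 117 to 143 mm above the bench; it does not sink under load.
- stand_nipple (a point): Point on the bench straight below the end of the brass drain nipple, 66 mm along x from the stand's origin. The nipple sticks 16 mm out of the edge of the flange and is 16 mm wide. The blue flange is a round plate, 100 mm in diameter, 12 mm thick, edges rounded 1.5 mm, with only a 54 mm neck below it.
- cover: Yellow plastic shipping cover, about 0.14 kg, loose, standing on its clip arms on the bench: a disc 101 mm across, 5 mm thick, bar grip on top, three clip arms 22 mm wide at its edge, at 60, 180 and 300 degrees about z from the cover's x axis (110 mm across over the arms), reaching 23.5 mm below the disc's underside. Origin: centre of the underside; z up.
- cover_grip (a point): Middle of the cover's bar grip, 22 mm above the cover's origin. The bar is 46 mm long along the cover's x, 16 mm wide across y, and stands from 5 to 39 mm above the disc's underside. With the cover's x turned to the stand's x (or 120 degrees either way) the nipple lies midway between two arms; up to 30 degrees off clears.
- cover_clip (a point): Foot of the clip arm at 180 degrees. Arms are rigid, on sprung hinges. Their sloped feet meet the rim with the underside 19 mm above the flange face and ride over it (rising to 12-16 N over 5 mm, then a sudden drop: not home yet), slide down its edge (2-4 N) and snap in below when the underside is within 1.5 mm of the face. Then it is hard: 20 N is plainly home.
- poppet (a joint): Sprung brass disc (45 mm) in the middle of the flange, in m: 0 = free, standing 5.5 to 8.5 mm above the flange face (differs from valve to valve, not measured); grows as it is pressed in. Its spring pushes up with 5.6 N at 0, 350 N/m more; it lifts the cover off again unless the clips have caught. Clipped, it rests 1.5 mm short of level with the face.
- ring: Loose bright steel ring flange, 90 mm outside, 48 mm hole, 16 mm high, flat on the bench; origin at its underside. Leave alone.
- grease: Loose jar with a red cap, 48 mm across and 70 mm high; origin at its underside. Leave alone.
- bolt: Loose steel bolt standing on its head, head 30 mm across, 60 mm high; origin at its underside. Leave alone.
There are look-alikes about, which are no part of the job. Of the things that look like the cover, the smallest one is meant. Leave any red look-alike of the stand alone.

How it is judged:
By the outcome, as a careful person would: the job done as asked, in the order asked, and still so for the second after the job is handed in, with the robot touching nothing.
It also fails if it takes over 61 s, if anything falls off the work surface, if the arm or the gripper's body presses on something with over 40 N, if the wrist force passes 120 N, or if a joint passes its speed limit or range.

## Robot

A 6-joint arm with a two-finger parallel gripper is mounted at the origin on the work surface. World frame = base frame: x ahead of the robot, y to its left, z up, the work surface at z = 0. Lengths are in mm, angles in rad, forces in N, time in s.
With the tool pointing down it reaches from about 350 to 775 mm from the base axis. Payload 7.3 kg.
Tool frame: the origin (TCP) lies at the very end of the fingers, on their centre line; the grasp point (between the pads) lies 19 mm behind it; z points along the fingers, y is the line along which they close (so a half turn about z gives the same grasp; the last joint's range is limited). The gripper opens to 92 mm and grips with 3 to 60 N. Pads are 19 mm wide; open, the fingers measure 130 mm over their backs; the gripper's body (75 mm by 190 mm) begins 47 mm behind the grasp point.
Start: joints at [-1.453, 0.342, 1.524, -0, 1.275, -0.146], TCP at [136.916, -506.854, 203.541] pointing down, gripper open.
Joint ranges: [-2.53, 2.53], [-0.77, 2.02], [0.04, 2.7], [-1, 4.14], [0.28, 2.66], [-3.11, 3.11]. Speed limits (rad/s): [2.57, 2.57, 3.14, 3.14, 3.14, 3.14].

## Interface

Orientations are given as [roll, pitch, yaw] about the fixed x, y, z axes, in that order (R = Rz(yaw) Ry(pitch) Rx(roll)).
In Python, from plant import get_obs, vision, workorder gives the robot as it stands.
- The arm moves only by the shell command python3 -m pendant 'ROWS' [OPENING]. ROWS is a JSON object of lists of equal length, an entry for each row: "dp": the shift along the tool's x, y, z in m, a list of three; "rotation": the turn, a rotation vector about the tool's x, y, z in rad, a list of three. A call has 1 to 8 rows; each row is the pose to reach, as a shift and turn from the pose commanded when the call began, along the tool's axes at that moment; what a row does not reach only later rows make up. A row lasts 1/8 s, in which the tool goes at most 62.5 mm and 10.7 degrees, less where a joint would pass 70% of its speed; a pose out of reach is approached as far as the arm can. A call with a gripper value outside its range is refused whole. OPENING is the finger opening in m, from 0 to 0.0918, set as the call begins (- or left out, the last holds). The fingers move at their own pace and stop on an object; the grip force is fixed at half the most. Time passes only in rows, so rows that repeat a pose let the fingers close. It gives the time, the measured TCP pose, the force, the opening and the grip force at its end, in the units of the state.
- get_obs(): the state, without advancing time (a new reading comes with each control period).
- vision.capture(name): name is "side" or "top"; returns a dict with "pixels" (420x560x3 uint8, red, green, blue), "vfov" (degrees; the focal length in pixels is half the picture's height over the tangent of half this angle, whatever the lens; pixels are square), "cx", "cy" (the principal point, pixels), "pose" (4x4, takes a point from camera to world coordinates). Camera axes: x right, y up, looking along -z (the intrinsics and any distortion apply to the point x, -y, -z); pixel columns grow to the right and rows downward; lengths in mm; the calibration is good to about 2 mm. A picture is of the moment at which its call begins. There is no depth.
- workorder.close_job(): hands the job in; it is judged then, once.
The state is a dict: "time": time; "joint_positions": joint angles; "dq": joint speeds; "tau": joint torques, N m; "tool_pos": TCP position; "tcp_rot": TCP orientation; "contact_force": force on the tool from outside, world axes, zero at the start; "moment": the same for the moment, N m; "grip_width": finger opening in mm; "finger_force": force on a finger pad.
Only numpy, scipy, OpenCV 4.12 (cv2) and the standard library are available. Lean on these libraries where they do the work, as an engineer would, in place of code of your own. Each camera call takes 0.05 s, during which the arm holds its last target. There are 200 camera calls.

## Working session

There is one attempt and no reset: what is moved stays moved. The work goes in short steps, Python scripts to look and compute and a shell command to move; the robot and the scene stay as the last step left them, time stands still between calls to the robot, and variables do not carry over. Pictures are saved under pics/ and viewed, at most 10 in all, crops included, and the job is handed in when it is done.

```bash
mkdir -p pics; ls; cat > h.py <<'E'
import numpy as np, cv2, json
from plant import get_obs, vision, workorder
def cap(n,f):
    c=vision.capture(n); cv2.imwrite('pics/'+f+'.png',cv2.cvtColor(np.array(c['pixels'],np.uint8),cv2.COLOR_RGB2BGR))
    d={k:(np.array(v).tolist()) for k,v in c.items() if k!='pixels'}; json.dump(d,open(f+'.json','w')); return d
E
python3 - <<'E'
from h import *
for n in('side','top'): print(cap(n,n+'1'))
print(get_obs())
E
```

```text
pics
{'vfov': 49.92433480903396, 'cx': 275.8946618223934, 'cy': 210.11836274307288, 'pose': [[-0.9428865930413479, 0.2416302766032623, -0.22930259939981076, 338.93100966578567], [-0.3331137115598889, -0.6832008489137427, 0.6498244803132122, 620.2915652989892], [0.0003575383535740484, 0.6890946302737907, 0.724671279059791, 722.266825189072], [0.0, 0.0, 0.0, 1.0]]}
{'vfov': 49.999214519509266, 'cx': 278.03322884336063, 'cy': 203.75142708915575, 'pose': [[-0.004531560760649417, 0.9857919215797377, -0.16790995296646646, 360.0887224576499], [-0.9998723504437531, -0.0018940155232858278, 0.015864914852661838, 79.75292082701921], [0.015321480840871747, 0.16796041216109825, 0.9856746685248216, 1088.6050923323871], [0.0, 0.0, 0.0, 1.0]]}
{'time': 0.1, 'joint_positions': array([-1.45302777e+00,  3.42624993e-01,  1.52490055e+00, -5.63432316e-05,
        1.27538158e+00, -1.46022313e-01]), 'dq': array([-1.25896968e-03, -8.35001747e-04, -2.97557911e-03, -1.57063917e-03,
       -7.56891533e-05,  4.37410366e-04]), 'tau': array([ 1.88042235e-03, -4.32004094e+01, -2.44695389e+01,  7.18342303e-02,
        5.25869080e-02, -5.24531765e-05]), 'tool_pos': array([ 136.8366378 , -506.45934164,  202.93634361]), 'tcp_rot': array([-3.14028434e+00, -1.37952216e-04,  2.63807217e-01]), 'contact_force': array([-0.37043198, -0.0903861 , -0.64730875]), 'moment': array([ 0.01426805, -0.00283454,  0.01342531]), 'finger_force': 0.0, 'grip_width': 91.6993994473276}
```

View pics/top1.png

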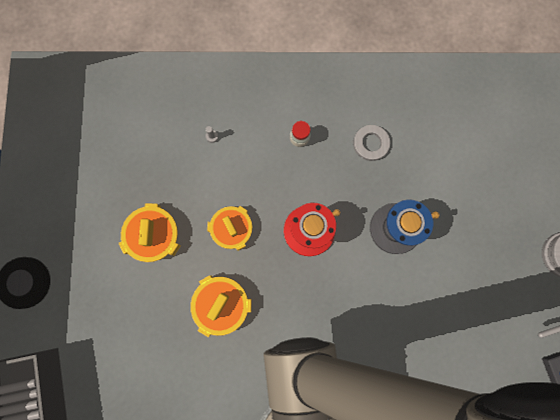

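View pics/side1.png

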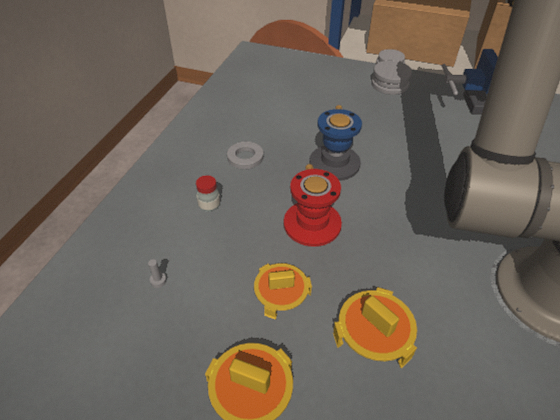

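The top view shows the smallest cover at about (232,227) and the blue valve's flange at (411,222), with its nipple at about (434,215). In the side view they are at (282,285) and (340,122). I'll enlarge both.

```bash
python3 - <<'E'
import cv2,numpy as np
def crop(f,u,v,w,h,s):
    return cv2.resize(cv2.imread(f'pics/{f}.png')[v:v+h,u:u+w],None,fx=s,fy=s,interpolation=cv2.INTER_CUBIC)
a=[crop('top1',200,195,66,50,6),crop('top1',375,190,66,50,6),crop('side1',245,250,80,60,4.95),crop('side1',300,95,80,60,4.95)]
a=[cv2.resize(x,(396,297)) for x in a]
cv2.imwrite('pics/c1.png',np.vstack([np.hstack(a[:2]),np.hstack(a[2:])]))
E
```

```text
(no output)
```

View pics/c1.png

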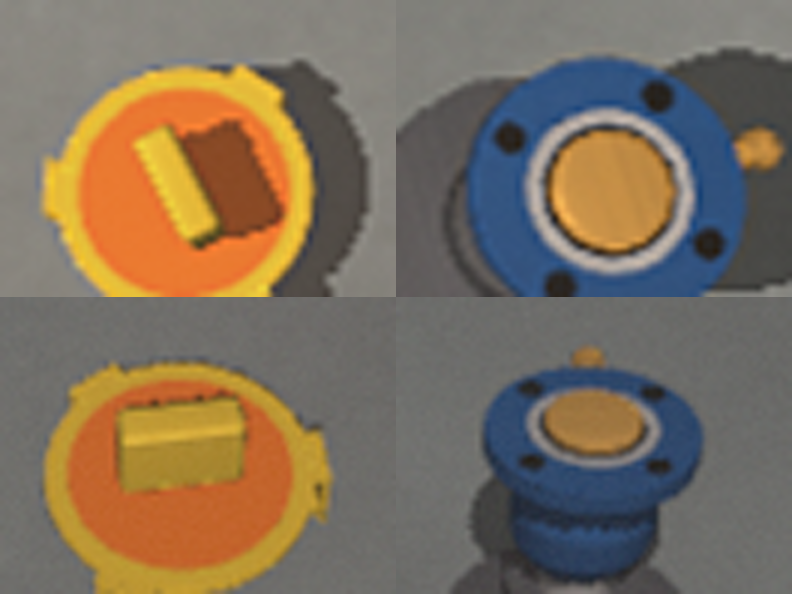

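The crops show the cover's bar top with corners at crop (133,142), (168,124), (218,228), (185,246) in the top view, and one clip arm on the bar's lower-right axis. The flange ring centre is at crop (610,190) in the top view and (594,427) in the side view. The nipple end is at (783,150) in the top view and (589,350) in the side view.

```bash
cat >> h.py <<'E'
def ray(d,u,v):
    f=210/np.tan(np.radians(d['vfov']/2)); P=np.array(d['pose'])
    r=P[:3,:3]@np.array([(u-d['cx'])/f,-(v-d['cy'])/f,-1]); return P[:3,3],r
def onz(d,u,v,z):
    o,r=ray(d,u,v); return o+r*(z-o[2])/r[2]
def tri(*obs):
    A=np.zeros((3,3));b=np.zeros(3)
    for d,u,v in obs:
        o,r=ray(d,u,v); r=r/np.linalg.norm(r); M=np.eye(3)-np.outer(r,r); A+=M;b+=M@o
    return np.linalg.solve(A,b), 
def proj(d,p):
    f=210/np.tan(np.radians(d['vfov']/2)); P=np.array(d['pose']); q=P[:3,:3].T@(np.atleast_2d(p)-P[:3,3]).T
    return np.stack([d['cx']-f*q[0]/q[2], d['cy']+f*q[1]/q[2]],1)
E
python3 - <<'E'
from h import *
T=json.load(open('top1.json'));S=json.load(open('side1.json'))
t1=lambda x,y:(200+(x+.5)/6-.5,195+(y+.5)/6-.5)
t2=lambda x,y:(375+(x-396+.5)/6-.5,190+(y+.5)/6-.5)
s1=lambda x,y:(245+(x+.5)/4.95-.5,250+(y-297+.5)/4.95-.5)
s2=lambda x,y:(300+(x-396+.5)/4.95-.5,95+(y-297+.5)/4.95-.5)
tc=[onz(T,*t1(*p),62.5)for p in[(133,142),(168,124),(218,228),(185,246)]]
sc=[onz(S,*s1(*p),62.5)for p in[(118,408),(240,398),(243,430),(120,445)]]
for n,c in(('top',tc),('side',sc)): print(n,np.mean(c,0),*np.round(c,1))
d=tc[0]+tc[1]-tc[2]-tc[3];print('yaw top',np.degrees(np.arctan2(d[1],d[0])))
d=sc[0]+sc[3]-sc[1]-sc[2];print('yaw side',np.degrees(np.arctan2(d[1],d[0])))
print('bar tri',tri((T,*t1(176,185)),(S,*s1(181,420))))
fl=tri((T,*t2(610,190)),(S,*s2(594,427)))[0];print('flange',fl)
pp=tri((T,*t2(612,189)),(S,*s2(593,422)))[0];print('poppet',pp)
nb=onz(T,*t2(783,150),fl[2]-6);ns=onz(S,*s2(589,350),fl[2]);print('nip',nb,ns,'yaw',[np.degrees(np.arctan2(*(n-fl)[1::-1])) for n in(nb,ns)])
# blue outline check: colour mask ellipses
im=cv2.imread('pics/top1.png').astype(int)
m=((im[...,0]>im[...,2]+50)).astype(np.uint8);m[:, :370]=0;m[:,440:]=0
n,l,st,ce=cv2.connectedComponentsWithStats(m);i=1+np.argmax(st[1:,4])
c=max(cv2.findContours((l==i).astype(np.uint8),0,1)[0],key=len)
e=cv2.fitEllipse(cv2.convexHull(c));print('blue ellipse',e,onz(T,*e[0],fl[2]))
E
```

```text
top [484.86224964 175.92868292  62.5       ] [501.4 192.5  62.5] [508.3 179.3  62.5] [468.3 159.7  62.5] [461.5 172.2  62.5]
side [486.499979   174.42256951  62.5       ] [509.4 176.9  62.5] [469.3 158.   62.5] [464.  171.   62.5] [503.2 191.7  62.5]
yaw top 26.551220677925166
yaw side 26.515768275343017
bar tri (array([485.16396278, 175.78334746,  64.73572603]),)
flange [ 484.75320653 -221.36804054  127.18413172]
poppet [ 485.12018364 -221.26789881  129.79052171]
nip [ 500.23214891 -287.24944528  121.18413172] [ 501.68974413 -280.83315218  127.18413172] yaw [np.float64(-76.77807605740088), np.float64(-74.10226817805446)]
blue ellipse ((409.5811462402344, 222.0937042236328), (44.415435791015625, 46.28078079223633), 122.82421875) [ 483.1187927  -219.80229439  127.18413172]
```

```bash
cat >> h.py <<'E'
from scipy.spatial.transform import Rotation as Ro
def go(p,yaw):
    o=get_obs(); R=Ro.from_euler('xyz',o['tcp_rot']); T=Ro.from_euler('xyz',[np.pi,0,np.radians(yaw)])
    print('dp',np.round(R.inv().apply(np.array(p)-o['tool_pos'])/1000,4),'rot',np.round((R.inv()*T).as_rotvec(),4),
      't',round(float(o['time']),2),'tcp',np.round(o['tool_pos'],1),'yaw',np.round(np.degrees(o['tcp_rot'][2]),2),'F',np.round(o['contact_force'],1),'q',np.round(o['joint_positions'],2))
E
python3 -c "
from h import *
go([420,-200,240],26.5);go([485.5,175.2,150],26.5)"
```

```text
dp [ 0.3533 -0.2221 -0.0367] rot [-0.0013 -0.0003 -0.1987] t 0.1 tcp [ 136.8 -506.5  202.9] yaw 15.12 F [-0.4 -0.1 -0.6] q [-1.45  0.34  1.52 -0.    1.28 -0.15]
dp [ 0.5143 -0.5671  0.0537] rot [-0.0013 -0.0003 -0.1987] t 0.1 tcp [ 136.8 -506.5  202.9] yaw 15.12 F [-0.4 -0.1 -0.6] q [-1.45  0.34  1.52 -0.    1.28 -0.15]
```

```bash
python3 -m pendant '{"dp":[[0.05,-0.032,-0.005],[0.1,-0.063,-0.01],[0.15,-0.095,-0.016],[0.2,-0.127,-0.021],[0.25,-0.159,-0.026],[0.3,-0.19,-0.031],[0.353,-0.222,-0.037],[0.353,-0.222,-0.037]],"rotation":[[0,0,-0.03],[0,0,-0.06],[0,0,-0.09],[0,0,-0.12],[0,0,-0.15],[0,0,-0.18],[0,0,-0.199],[0,0,-0.199]]}' 0.07
python3 -c "
from h import *
go([485.5,175.2,150],26.5)"
```

```text
time: 1.1
tool_pos: [421.9, -197.3, 240.6]
tcp_rot: [-3.141, -0.001, 0.47]
contact_force: [0.2, -1.2, 0.8]
grip_width: 70.0
finger_force: 0.0
dp [ 0.2252 -0.3034  0.0908] rot [-0.0001 -0.0008  0.007 ] t 1.1 tcp [ 421.9 -197.3  240.6] yaw 26.9 F [ 0.2 -1.2  0.8] q [-0.6   0.2   1.61  0.    1.33  0.5 ]
```

```bash
python3 -m pendant '{"dp":[[0.034,-0.046,0],[0.068,-0.092,0],[0.102,-0.138,0],[0.136,-0.184,0],[0.17,-0.23,0.01],[0.2,-0.27,0.04],[0.225,-0.303,0.085],[0.225,-0.303,0.09]],"rotation":[[0,0,0],[0,0,0],[0,0,0],[0,0,0],[0,0,0],[0,0,0],[0,0,0],[0,0,0]]}'
python3 -m pendant '{"dp":[[0,0,0],[0,0,0]],"rotation":[[0,0,0],[0,0,0]]}'
python3 -c "
from h import *
go([485.5,175.2,75],26.5);go([485.5,175.2,30.5],26.5)"
```

```text
time: 2.1
tool_pos: [483.8, 171.7, 146.9]
tcp_rot: [-3.14, 0.007, 0.465]
contact_force: [-0.5, -0.9, 0.4]
grip_width: 70.1
finger_force: 0.0
time: 2.35
tool_pos: [486.8, 169.7, 151.8]
tcp_rot: [3.141, -0.002, 0.461]
contact_force: [0.1, -0.6, 0.2]
grip_width: 69.8
finger_force: 0.0
dp [ 0.0011 -0.0056  0.0768] rot [ 0.001  -0.0021 -0.0016] t 2.35 tcp [486.8 169.7 151.8] yaw 26.41 F [ 0.1 -0.6  0.2] q [ 0.19  0.37  1.63 -0.    1.14  1.3 ]
dp [ 0.001  -0.0056  0.1213] rot [ 0.001  -0.0021 -0.0016] t 2.35 tcp [486.8 169.7 151.8] yaw 26.41 F [ 0.1 -0.6  0.2] q [ 0.19  0.37  1.63 -0.    1.14  1.3 ]
```

```bash
python3 -m pendant '{"dp":[[0.001,-0.0056,0.03],[0.001,-0.0056,0.06],[0.001,-0.0056,0.085],[0.001,-0.0056,0.1],[0.001,-0.0056,0.1],[0.001,-0.0056,0.1]],"rotation":[[0,0,0],[0,0,0],[0,0,0],[0,0,0],[0,0,0],[0,0,0]]}'
python3 - <<'E'
from h import *
go([485.5,175.2,30.5],26.5)
cap('top','top2');cap('side','side2')
a=cv2.imread('pics/top2.png')[175:265,170:290];b=cv2.imread('pics/side2.png')[220:340,210:370]
cv2.imwrite('pics/c2.png',np.hstack([cv2.resize(a,(400,300),interpolation=2),cv2.resize(b,(400,300),interpolation=2)]))
E
```

```text
time: 3.1
tool_pos: [485.2, 176.5, 51.6]
tcp_rot: [3.141, -0.002, 0.462]
contact_force: [0.0, -0.0, 0.2]
grip_width: 70.3
finger_force: 0.0
dp [-0.0003  0.0012  0.0211] rot [ 0.0006 -0.002  -0.0001] t 3.1 tcp [485.2 176.5  51.6] yaw 26.49 F [ 0.  -0.   0.2] q [ 0.2   0.5   1.75 -0.    0.89  1.31]
```

View pics/c2.png

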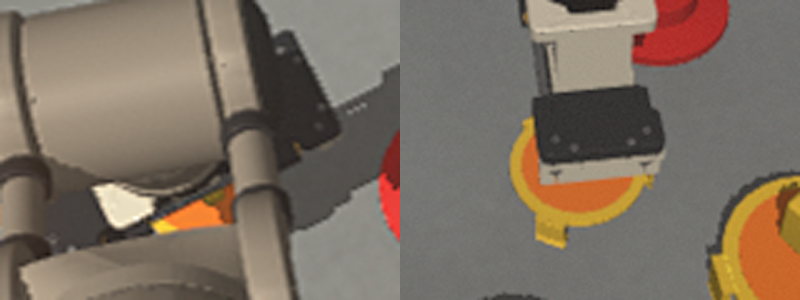

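The side view shows the gripper sitting over the cover with the bar hidden between the fingers, which fits the estimate. The top view is blocked by the arm. I'll descend and close.

```bash
python3 -m pendant '{"dp":[[0,0.001,0.01],[0,0.001,0.018],[0,0.001,0.0205],[0,0.001,0.0205],[0,0.001,0.0205]],"rotation":[[0,0,0],[0,0,0],[0,0,0],[0,0,0],[0,0,0]]}'
python3 -m pendant '{"dp":[[0,0,0],[0,0,0],[0,0,0],[0,0,0],[0,0,0],[0,0,0],[0,0,0],[0,0,0]],"rotation":[[0,0,0],[0,0,0],[0,0,0],[0,0,0],[0,0,0],[0,0,0],[0,0,0],[0,0,0]]}' 0
python3 -c "
from h import *
go([485.5,175.2,240],26.5)"
```

```text
time: 3.82
tool_pos: [484.8, 175.7, 30.1]
tcp_rot: [3.141, -0.0, 0.463]
contact_force: [-0.4, -0.1, -1.1]
grip_width: 70.0
finger_force: 0.0
time: 4.82
tool_pos: [484.7, 175.6, 30.0]
tcp_rot: [3.142, 0.0, 0.463]
contact_force: [0.1, -0.1, -0.5]
grip_width: 15.4
finger_force: 30.0
dp [ 0.0005  0.0007 -0.21  ] rot [0.0001 0.     0.0002] t 4.83 tcp [484.7 175.6  30. ] yaw 26.51 F [ 0.1 -0.1 -0.5] q [ 0.2   0.53  1.77 -0.    0.84  1.31]
```

Gripped, with the opening at 15.4 mm and 30 N on the pads. Next I'll lift.

```bash
python3 -m pendant '{"dp":[[0,0,-0.015],[0,0,-0.045],[0,0,-0.085],[0,0,-0.125],[0,0,-0.165],[0,0,-0.195],[0,0,-0.21],[0,0,-0.21]],"rotation":[[0,0,0],[0,0,0],[0,0,0],[0,0,0],[0,0,0],[0,0,0],[0,0,0],[0,0,0]]}'
python3 -m pendant '{"dp":[[0,0,0]],"rotation":[[0,0,0]]}'
python3 - <<'E'
from h import *
go([484.7,-221,240],44.5)
cap('side','side3')
b=cv2.imread('pics/side3.png')[100:340,160:480]
cv2.imwrite('pics/c3.png',cv2.resize(b,(800,600),interpolation=2))
E
```

```text
time: 5.82
tool_pos: [484.9, 175.7, 240.7]
tcp_rot: [3.141, -0.002, 0.463]
contact_force: [-0.3, -0.6, -2.6]
grip_width: 15.4
finger_force: 30.0
time: 5.95
tool_pos: [484.0, 175.5, 238.6]
tcp_rot: [-3.141, 0.003, 0.463]
contact_force: [-0.4, 0.4, -2.0]
grip_width: 15.2
finger_force: 30.0
dp [-0.1764  0.3551 -0.0011] rot [-0.001   0.0025 -0.3139] t 5.95 tcp [484.  175.5 238.6] yaw 26.52 F [-0.4  0.4 -2. ] q [ 0.2   0.3   1.49 -0.    1.36  1.31]
```

View pics/c3.png

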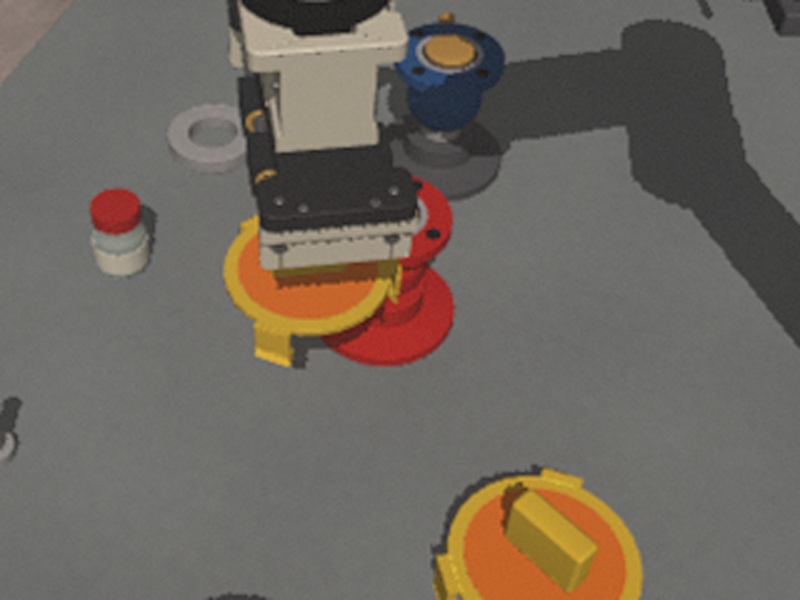

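The cover is held level in the grip. Now I'll carry it over the valve.

```bash
python3 -m pendant '{"dp":[[-0.015,0.03,0],[-0.04,0.08,0],[-0.067,0.135,0],[-0.094,0.19,0],[-0.121,0.245,0],[-0.147,0.296,0],[-0.167,0.336,0],[-0.1764,0.355,0]],"rotation":[[0,0,-0.03],[0,0,-0.07],[0,0,-0.11],[0,0,-0.16],[0,0,-0.21],[0,0,-0.26],[0,0,-0.3],[0,0,-0.314]]}'
python3 -m pendant '{"dp":[[0,0,0],[0,0,0],[0,0,0]],"rotation":[[0,0,0],[0,0,0],[0,0,0]]}'
python3 -c "
from h import *
go([484.7,-221,180],44.5)"
```

```text
time: 7.0
tool_pos: [484.5, -223.1, 238.4]
tcp_rot: [-3.139, 0.001, 0.775]
contact_force: [0.0, 1.2, -1.9]
grip_width: 16.0
finger_force: 30.0
time: 7.38
tool_pos: [485.4, -219.6, 239.8]
tcp_rot: [-3.141, 0.0, 0.778]
contact_force: [-0.0, -0.2, -2.2]
grip_width: 15.9
finger_force: 30.0
dp [-0.0015  0.0005  0.0598] rot [-0.0005  0.      0.0013] t 7.38 tcp [ 485.4 -219.6  239.8] yaw 44.58 F [-0.  -0.2 -2.2] q [-0.57  0.33  1.44  0.    1.37  0.22]
```

```bash
python3 -m pendant '{"dp":[[-0.001,0.0005,0.02],[-0.001,0.0005,0.04],[-0.001,0.0005,0.055],[-0.001,0.0005,0.06],[-0.001,0.0005,0.06],[-0.001,0.0005,0.06]],"rotation":[[0,0,0],[0,0,0],[0,0,0],[0,0,0],[0,0,0],[0,0,0]]}'
python3 - <<'E'
from h import *
go([484.7,-221,150],44.5)
cap('top','top4');cap('side','side4')
a=cv2.imread('pics/top4.png')[175:265,355:475];b=cv2.imread('pics/side4.png')[70:190,270:430]
cv2.imwrite('pics/c4.png',np.vstack([cv2.resize(a,(400,300),interpolation=2)[:, :],cv2.resize(b,(400,300),interpolation=2)]) if 0 else cv2.resize(cv2.imread('pics/side4.png')[70:175,270:410],(800,600),interpolation=2))
E
```

```text
time: 8.12
tool_pos: [485.4, -222.0, 180.8]
tcp_rot: [3.14, -0.0, 0.777]
contact_force: [0.3, -0.2, -1.2]
grip_width: 15.6
finger_force: 30.0
dp [ 0.0002 -0.0013  0.0308] rot [ 0.0015 -0.0003  0.0002] t 8.12 tcp [ 485.4 -222.   180.8] yaw 44.51 F [ 0.3 -0.2 -1.2] q [-0.57  0.38  1.54 -0.    1.23  0.22]
```

View pics/c4.png

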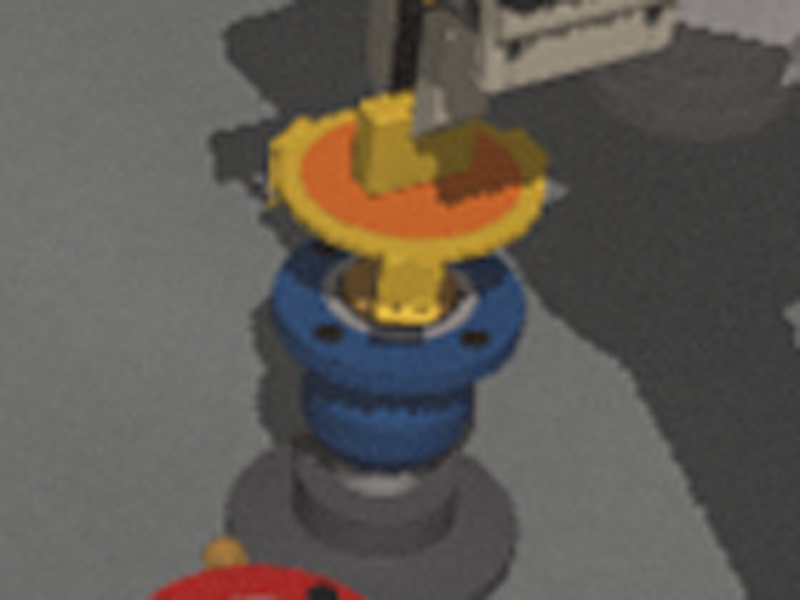

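The side view shows the cover above the flange. The orange disc spans columns 300–522 and rows 122–238 in the crop. The flange ring spans columns 322–477 and the flange 272–526, so the cover is about 12 crop px (2 px) to the right. I'll convert this to millimetres.

```bash
python3 - <<'E'
from h import *
S=json.load(open('side4.json'));T=json.load(open('top4.json'));s=5.714
im=cv2.imread('pics/side4.png').astype(int)
def px(x,y): return (270+(x+.5)/s-.5,70+(y+.5)/s-.5)
def model(c,r,z):
    a=np.linspace(0,2*np.pi,73); return (proj(S,np.c_[c[0]+r*np.cos(a),c[1]+r*np.sin(a),0*a+z])+.5-[270,70])*s-.5
ext=lambda q:np.round([q[:,0].min(),q[:,0].max(),q[:,1].min(),q[:,1].max()])
print('orange meas 300 522 122 238')
for r in(41,42): print(r,ext(model((485.4,-221),r,179)))
print('flange meas 272 526 ; disc 273..545'); print(ext(model((484.75,-221.4),50,127.2)),ext(model((485.4,-221),50.5,179)))
print('orange centre world',onz(S,*px(411,180),179.0))
# residuals of the earlier flange triangulation, flange centre vs z in side only
for z in(125,128,131): print(z,onz(S,*px(399.5,299),z), onz(S,300+(594-396+.5)/4.95-.5,95+(130.5)/4.95-.5,z), onz(json.load(open('top1.json')),375+214.5/6-.5,190+190.5/6-.5,z))
E
```

```text
orange meas 300 522 122 238
41 [303. 521. 120. 241.]
42 [300. 524. 119. 243.]
flange meas 272 526 ; disc 273..545
[272. 528. 220. 370.] [278. 547. 107. 256.]
orange centre world [ 485.48241211 -220.19504559  179.        ]
125 [ 484.3249058 -220.4652436  125.       ] [ 485.08676201 -224.45064247  125.        ] [ 485.23559504 -222.03759572  125.        ]
128 [ 483.5946096  -216.24222247  128.        ] [ 484.3526391  -220.20760315  128.        ] [ 484.8459742  -221.09802871  128.        ]
131 [ 482.86431341 -212.01920133  131.        ] [ 483.6185162  -215.96456383  131.        ] [ 484.45635337 -220.15846171  131.        ]
```

```bash
python3 -m pendant '{"dp":[[0,0,0.012],[0,0,0.02],[0,0,0.02],[0,0,0.02],[0,0,0.02]],"rotation":[[0,0,0],[0,0,0],[0,0,0],[0,0,0],[0,0,0]]}'
python3 - <<'E'
from h import *
p=[]
for i in range(8):
    vision.capture('top'); p.append(get_obs()['tool_pos'])
print(np.mean(p,0),np.std(p,0)); go([484.7,-221.2,155],44.5)
cap('side','side5')
cv2.imwrite('pics/c5.png',cv2.resize(cv2.imread('pics/side5.png')[70:175,270:410],(800,600),interpolation=2))
E
```

```text
time: 8.85
tool_pos: [485.2, -221.9, 160.3]
tcp_rot: [3.141, -0.0, 0.777]
contact_force: [0.7, -0.4, -1.8]
grip_width: 15.7
finger_force: 30.0
[ 485.0755561  -221.87728721  160.18750412] [0.05319928 0.03347216 0.0802783 ]
dp [ 0.0002 -0.0007  0.0051] rot [0.0002 0.0001 0.0002] t 9.25 tcp [ 485.  -221.8  160.1] yaw 44.51 F [ 0.2 -0.6 -1.2] q [-0.57  0.4   1.57 -0.    1.18  0.22]
```

View pics/c5.png

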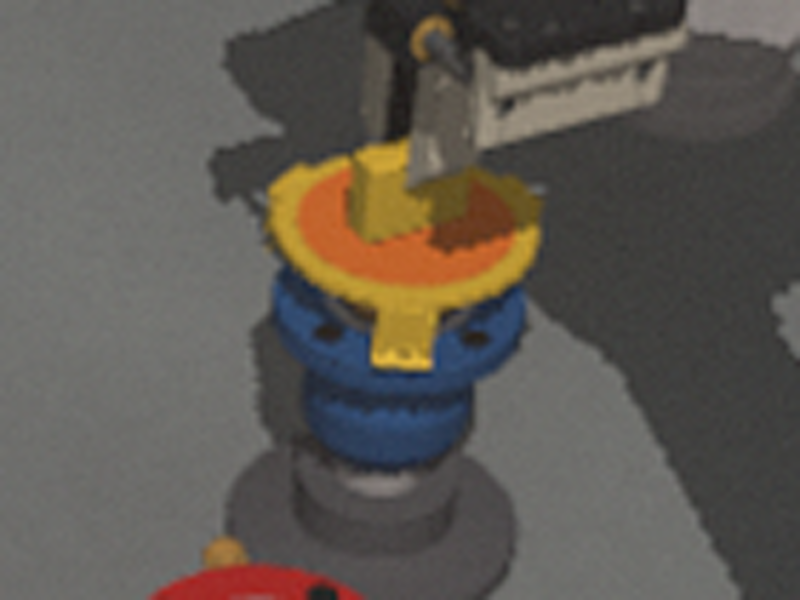

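The side view shows the lower clip arm's foot at about crop (403,365), near the front rim. The disc centre is at column 407, as the model predicts, so the cover is centred. I'll descend in small steps and watch the force.

```bash
python3 -m pendant '{"dp":[[0,-0.0005,0.001],[0,-0.0005,0.003],[0,-0.0005,0.003],[0,-0.0005,0.003]],"rotation":[[0,0,0],[0,0,0],[0,0,0],[0,0,0]]}'
python3 -m pendant '{"dp":[[0,0,0.001],[0,0,0.002],[0,0,0.003],[0,0,0.003]],"rotation":[[0,0,0],[0,0,0],[0,0,0],[0,0,0]]}'
python3 -m pendant '{"dp":[[0,0,0.001],[0,0,0.002],[0,0,0.003],[0,0,0.003]],"rotation":[[0,0,0],[0,0,0],[0,0,0],[0,0,0]]}'
```

```text
time: 9.8
tool_pos: [484.7, -221.5, 157.0]
tcp_rot: [3.142, 0.0, 0.777]
contact_force: [-0.6, -0.1, -1.4]
grip_width: 15.8
finger_force: 30.0
time: 10.3
tool_pos: [484.6, -221.4, 153.9]
tcp_rot: [-3.142, 0.0, 0.777]
contact_force: [-0.0, -0.1, -2.4]
grip_width: 15.2
finger_force: 30.0
time: 10.8
tool_pos: [484.6, -221.6, 151.0]
tcp_rot: [3.142, 0.0, 0.777]
contact_force: [-0.2, -0.3, -1.1]
grip_width: 15.7
finger_force: 30.0
```

```bash
for i in 1 2; do :; done
python3 -m pendant '{"dp":[[0,0,0.001],[0,0,0.002],[0,0,0.002]],"rotation":[[0,0,0],[0,0,0],[0,0,0]]}'
python3 -m pendant '{"dp":[[0,0,0.001],[0,0,0.002],[0,0,0.002]],"rotation":[[0,0,0],[0,0,0],[0,0,0]]}'
```

```text
time: 11.18
tool_pos: [484.9, -221.8, 149.3]
tcp_rot: [3.14, -0.0, 0.777]
contact_force: [0.5, -1.0, 0.6]
grip_width: 15.6
finger_force: 30.0
time: 11.55
tool_pos: [485.1, -221.6, 147.6]
tcp_rot: [3.14, -0.0, 0.777]
contact_force: [0.4, -1.3, 4.3]
grip_width: 15.4
finger_force: 30.0
```

```bash
python3 -m pendant '{"dp":[[-0.0003,0.0003,0.001],[-0.0003,0.0003,0.0015],[-0.0003,0.0003,0.0015]],"rotation":[[0,0,0],[0,0,0],[0,0,0]]}'
python3 -c "
from h import *
o=get_obs();print(o['moment'],o['contact_force'])"
```

```text
time: 11.92
tool_pos: [485.3, -222.1, 146.6]
tcp_rot: [3.139, -0.001, 0.777]
contact_force: [-0.7, 0.7, 8.4]
grip_width: 15.5
finger_force: 30.0
[-0.06928807  0.14412878 -0.03677103] [-0.72328672  0.69704073  8.35415678]
```

```bash
python3 -m pendant '{"dp":[[0,0,0.001],[0,0,0.0015],[0,0,0.0015]],"rotation":[[0,0,0],[0,0,0],[0,0,0]]}'
python3 -m pendant '{"dp":[[0,0,0.001],[0,0,0.0015],[0,0,0.0015]],"rotation":[[0,0,0],[0,0,0],[0,0,0]]}'
```

```text
time: 12.3
tool_pos: [485.4, -222.5, 146.1]
tcp_rot: [3.138, -0.001, 0.777]
contact_force: [-1.7, -0.4, 14.7]
grip_width: 15.6
finger_force: 30.0
time: 12.68
tool_pos: [486.0, -221.9, 143.9]
tcp_rot: [3.138, -0.002, 0.777]
contact_force: [1.3, 1.2, 8.9]
grip_width: 15.4
finger_force: 30.0
```

```bash
python3 -m pendant '{"dp":[[0,0,0.001],[0,0,0.0015],[0,0,0.0015]],"rotation":[[0,0,0],[0,0,0],[0,0,0]]}'
python3 -m pendant '{"dp":[[0,0,0.001],[0,0,0.002],[0,0,0.002]],"rotation":[[0,0,0],[0,0,0],[0,0,0]]}'
python3 -m pendant '{"dp":[[0,0,0.001],[0,0,0.002],[0,0,0.002]],"rotation":[[0,0,0],[0,0,0],[0,0,0]]}'
```

```text
time: 13.05
tool_pos: [484.8, -221.8, 140.9]
tcp_rot: [3.141, -0.0, 0.777]
contact_force: [2.3, 0.4, 2.0]
grip_width: 15.6
finger_force: 30.0
time: 13.42
tool_pos: [484.6, -221.9, 138.8]
tcp_rot: [-3.141, 0.0, 0.777]
contact_force: [1.4, -0.9, 1.1]
grip_width: 15.8
finger_force: 30.0
time: 13.8
tool_pos: [484.6, -222.0, 137.4]
tcp_rot: [3.141, 0.0, 0.777]
contact_force: [0.2, -0.1, 6.7]
grip_width: 15.6
finger_force: 30.0
```

All three arms have ridden over the rim, and the poppet is now in contact. I'll keep pressing until it goes hard.

```bash
python3 -m pendant '{"dp":[[0,0,0.001],[0,0,0.002],[0,0,0.002]],"rotation":[[0,0,0],[0,0,0],[0,0,0]]}'
python3 -m pendant '{"dp":[[0,0,0.001],[0,0,0.002],[0,0,0.002]],"rotation":[[0,0,0],[0,0,0],[0,0,0]]}'
python3 -m pendant '{"dp":[[0,0,0.0005],[0,0,0.001],[0,0,0.001]],"rotation":[[0,0,0],[0,0,0],[0,0,0]]}'
```

```text
time: 14.18
tool_pos: [484.6, -222.0, 135.6]
tcp_rot: [3.141, 0.0, 0.777]
contact_force: [0.6, -0.2, 6.2]
grip_width: 15.8
finger_force: 30.0
time: 14.55
tool_pos: [484.7, -222.0, 133.4]
tcp_rot: [3.141, 0.0, 0.777]
contact_force: [0.2, 0.0, 5.0]
grip_width: 15.8
finger_force: 30.0
time: 14.92
tool_pos: [484.6, -222.1, 132.5]
tcp_rot: [3.141, 0.0, 0.777]
contact_force: [-0.5, -0.5, 5.5]
grip_width: 15.7
finger_force: 30.0
```

```bash
python3 -m pendant '{"dp":[[0,0,0.0005],[0,0,0.001],[0,0,0.001]],"rotation":[[0,0,0],[0,0,0],[0,0,0]]}'
python3 -m pendant '{"dp":[[0,0,0.0005],[0,0,0.001],[0,0,0.001]],"rotation":[[0,0,0],[0,0,0],[0,0,0]]}'
```

```text
time: 15.3
tool_pos: [484.4, -222.4, 132.0]
tcp_rot: [3.141, 0.001, 0.777]
contact_force: [-2.6, -1.2, 9.5]
grip_width: 15.7
finger_force: 30.0
time: 15.68
tool_pos: [484.1, -222.6, 131.4]
tcp_rot: [3.141, 0.001, 0.777]
contact_force: [-5.4, -1.5, 13.4]
grip_width: 15.7
finger_force: 30.0
```

```bash
python3 -m pendant '{"dp":[[-0.0004,-0.0003,0.0005],[-0.0004,-0.0003,0.0008],[-0.0004,-0.0003,0.0008]],"rotation":[[0,0,0],[0,0,0],[0,0,0]]}'
python3 -m pendant '{"dp":[[-0.0002,-0.0002,0.0005],[-0.0002,-0.0002,0.0008],[-0.0002,-0.0002,0.0008]],"rotation":[[0,0,0],[0,0,0],[0,0,0]]}'
```

```text
time: 16.05
tool_pos: [484.1, -222.6, 131.3]
tcp_rot: [3.139, 0.001, 0.777]
contact_force: [-4.8, 0.2, 17.5]
grip_width: 15.6
finger_force: 30.0
time: 16.42
tool_pos: [484.1, -222.6, 131.3]
tcp_rot: [3.138, 0.0, 0.777]
contact_force: [-5.6, 0.4, 21.8]
grip_width: 15.5
finger_force: 30.0
```

```bash
python3 -m pendant '{"dp":[[-0.0003,-0.0003,0.0005],[-0.0003,-0.0003,0.0008],[-0.0003,-0.0003,0.0008]],"rotation":[[0,0,0],[0,0,0],[0,0,0]]}'
python3 -m pendant '{"dp":[[0,0,-0.001],[0,0,-0.002],[0,0,-0.003],[0,0,-0.0045],[0,0,-0.0045],[0,0,-0.0045]],"rotation":[[0,0,0],[0,0,0],[0,0,0],[0,0,0],[0,0,0],[0,0,0]]}'
```

```text
time: 16.8
tool_pos: [484.1, -222.7, 131.3]
tcp_rot: [3.137, -0.001, 0.777]
contact_force: [-5.7, 2.5, 27.0]
grip_width: 15.4
finger_force: 30.0
time: 17.55
tool_pos: [484.0, -222.3, 132.5]
tcp_rot: [3.14, -0.0, 0.777]
contact_force: [3.6, -2.4, 4.5]
grip_width: 15.4
finger_force: 30.0
```

```bash
python3 -m pendant '{"dp":[[0,0,-0.0005],[0,0,-0.0012],[0,0,-0.0012],[0,0,-0.0012]],"rotation":[[0,0,0],[0,0,0],[0,0,0],[0,0,0]]}'
```

```text
time: 18.05
tool_pos: [483.8, -222.4, 132.8]
tcp_rot: [3.141, 0.0, 0.777]
contact_force: [4.8, -3.4, 0.0]
grip_width: 15.4
finger_force: 30.0
```

The clips are caught: a 1.2 mm pull-up moved the cover only 0.3 mm. Now I'll release and retreat.

```bash
python3 -m pendant '{"dp":[[0,0.0005,0],[0,0.0005,0],[0,0.0005,0],[0,0.0005,0],[0,0.0005,0],[0,0.0005,0]],"rotation":[[0,0,0],[0,0,0],[0,0,0],[0,0,0],[0,0,0],[0,0,0]]}' 0.05
python3 -m pendant '{"dp":[[0,0,-0.01],[0,0,-0.03],[0,0,-0.06],[0,0,-0.1],[0,0,-0.1]],"rotation":[[0,0,0],[0,0,0],[0,0,0],[0,0,0],[0,0,0]]}'
python3 -m pendant '{"dp":[[-0.04,0.03,0],[-0.08,0.06,0],[-0.12,0.09,0],[-0.14,0.11,0],[-0.14,0.11,0],[-0.14,0.11,0]],"rotation":[[0,0,0],[0,0,0],[0,0,0],[0,0,0],[0,0,0],[0,0,0]]}'
python3 - <<'E'
from h import *
cap('side','side6');cap('top','top6')
a=cv2.resize(cv2.imread('pics/side6.png')[80:185,270:410],(400,300),interpolation=2)
b=cv2.resize(cv2.imread('pics/top6.png')[175:265,355:475],(400,300),interpolation=2)
cv2.imwrite('pics/c6.png',np.hstack([a,b]))
E
```

```text
time: 18.8
tool_pos: [483.8, -222.3, 133.3]
tcp_rot: [-3.142, 0.0, 0.777]
contact_force: [0.1, 0.1, 0.0]
grip_width: 50.0
finger_force: 0.0
time: 19.42
tool_pos: [485.3, -223.2, 237.2]
tcp_rot: [3.134, -0.002, 0.777]
contact_force: [-0.3, -0.3, -0.3]
grip_width: 49.9
finger_force: 0.0
time: 20.18
tool_pos: [460.9, -398.0, 232.8]
tcp_rot: [-3.14, -0.0, 0.777]
contact_force: [-0.8, 0.0, -0.4]
grip_width: 49.9
finger_force: 0.0
```

View pics/c6.png

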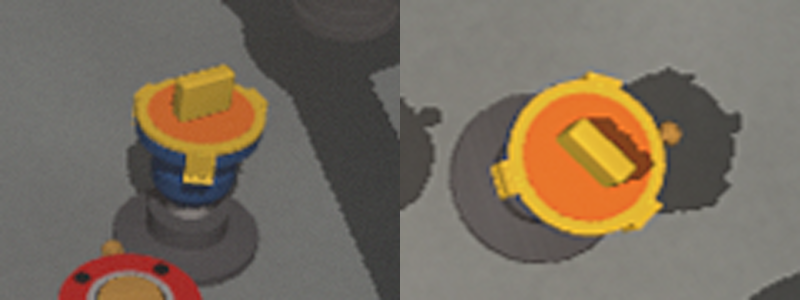

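Both views show the cover level on the flange, with its clip arms down over the rim. The nipple, at crop (670,132), lies between two arms. Handing in.

```bash
python3 -c "
from plant import workorder
print(workorder.close_job())"
```

```text
the job is handed in; nothing more can be done
None
```

The yellow cover is clipped on the blue valve with the nipple midway between two arms: peak press reading 27 N, it held against a light upward pull, then I let go, backed the arm clear and handed the job in at about 20 s.

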